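Weigh a paste jar on the bench steelyard

ROBOT

A 6-joint arm with a two-finger parallel gripper is mounted at the origin on the work surface; the furniture and walls round the work are solid. World frame = base frame: x ahead of the robot, y to its left, z up, the work surface at z = 0. Lengths are in m, angles in rad, forces in N, time in s.
With the tool pointing down it reaches from about 0.35 to 0.975 m from the base axis. Payload 4.9 kg.
Tool frame: the origin (TCP) lies midway between the tips of the shut fingers; the grasp point (between the pads) lies 19 mm behind it; z points along the fingers, y is the direction in which the jaws open and shut (so a half turn about z gives the same grasp; the last joint's range is limited). The gripper opens to 85 mm and grips with 20 to 120 N. Pads are 22 mm wide; open, the fingers measure 114 mm over their backs; the gripper's body (76 mm by 85 mm) begins 54 mm behind the grasp point. The pads swing forward as they close: fully open they stand 13 mm farther back than shut.
Start: joints at [1.095, 0.053, 1.613, -0, 1.476, -0.119], TCP at [0.218, 0.586, 0.231] pointing down, gripper open.
Joint ranges: [-3.01, 3.01], [-1.01, 2.22], [0.06, 2.58], [-1.02, 4.17], [0.09, 2.62], [-3.14, 3.14]. Speed limits (rad/s): [2.57, 2.57, 3.14, 3.14, 3.14, 3.14].

INTERFACE

Orientations are given as a 3x3 rotation matrix whose columns are the frame's x, y, z axes.
In Python, from bench import robot gives the robot as it stands. The module is installed in compiled form; this text tells all that it offers.
- The arm moves only by the shell command python3 -m inch 'ROWS'. ROWS is JSON, a list of rows, each a list of 3 entries, a list of its own where there are three numbers: the finger opening in cm, from 0 to 8.54, then the shift along the tool's x, y, z in cm, then the turn, a rotation vector about the tool's x, y, z in degrees. A call has 1 to 12 rows; each row shifts and turns the commanded pose from where the row before left it, along the tool's axes as they then stand; what a row does not reach is not made up. A row lasts 1/8 s, in which the tool goes at most 62.5 mm and 10.7 degrees, less where a joint would pass 70% of its speed; a pose out of reach is approached as far as the arm can. A call with a gripper value outside its range is refused whole. The fingers move at their own pace and stop on an object; the grip force is fixed at half the most. Time passes only in rows, so rows that do not move let the fingers close. It gives the time, the measured TCP pose, the force and the opening at its end, in the units of the state.
- robot.observe(): the state, without advancing time (a new reading comes with each control period).
- robot.grab_frame(name): name is "scene" or "top"; returns a dict with "color" (480x640x3 uint8, red, green, blue), "z_map" (480x640 float32, m along the optical axis (not along the pixel's ray), 0 where there is no reading), "intrinsics" (3x3 intrinsics, pixels), "extrinsics" (4x4, takes a point from camera to world coordinates). Camera axes: x right, y down, z forward; pixel columns grow to the right and rows downward; lengths in m; the calibration is good to about 2 mm. A picture is of the moment at which its call begins.
- robot.finish_job(): hands the job in, once; it reports no verdict.
The state is a dict: "clock": time; "joints": joint angles; "joint_velocities": joint speeds; "joint_torque": joint torques, N m; "tool_pos": TCP position; "orientation": TCP orientation; "wrist_force": force on the tool from outside, world axes, zero at the start; "wrist_torque": the same for the moment, N m; "gripper_width": finger opening in m.
Only numpy, scipy, OpenCV 4.12 (cv2) and the standard library are available. Lean on these libraries where they do the work, as an engineer would, in place of code of your own. Each camera call takes 0.05 s, during which the arm holds its last target. There are 200 camera calls.

TASK

Weigh the paste jar on the bench steelyard: hang it by its wire bail from the load end of the beam, letting the bail's crossbar down gently into the vee of the saddle until the jar hangs there on its own. Then slide the poise along the beam with light pushes until the pointer floats level by itself at the marks in the middle of its gate. The pivot is delicate: never squeeze the poise, lean on the balance, jam the bail into the saddle or let the beam slam, and leave the dropper bottles and the swab tub where they stand.

Things in the scene. Friction and masses are not known exactly. Their poses are not given: they have to be found in the camera images.
- balance: Bench steelyard of plain aluminium and steel, fixed to the table. Its frame: origin on the table under the pivot, z up, x along the level beam toward the poise end and the pointer gate, so the load end lies at -x. Base plate 262 x 70 mm, 12 mm high, from x = -105 to +157 mm. Two cheeks (x +-13, y +-18 to +-23 mm) carry the pivot axis at z = 150 mm; nothing fixed stands higher than z = 179 mm (top of gate at x = 150 mm).
- beam (a joint): Tilt of the beam in rad about the pivot: 0 level, + poise end down, - load end down. Stops at -0.12 and +0.12. It starts on the + stop. Light, well damped, comes to rest in about 1.5 s when let go. Near balance 1 mm of poise travel tilts it about 0.022 rad; farther off it lies on a stop. A push on the stem tilts it too, so read it with nothing touching.
- poise (a joint): Place of the poise along the beam in m, 0 to 0.080, growing outward (away from the pivot, to the balance's +x). 0 balances the empty beam; the poise weighs 200 g and the load hangs 75 mm from the pivot. It stays where it is left; about 0.6 N slides it. It starts at 0.008 to 0.026; jar and bail weigh 0.10 to 0.17 kg.
- poise_stem (a point): Upright round stem on top of the poise, 12 mm across: this point on its axis, 32 mm above the beam's axis. Free part of the stem from 15 mm below to 16 mm above this point. The poise itself is a steel block 28 (along the beam) x 36 x 28 mm, its top 18 mm below this point. The beam is a bar 6 mm wide and 12 mm high.
- saddle (a point): Load saddle at the beam's load end, 75 mm from the pivot at the pivot's height: an upward-open 90 degree vee, 12 mm wide across the beam, its lips about 6 mm above and 12 mm either side (along the beam) of this point. This point is where the axis of a seated crossbar lies. The saddle reaches 14 mm below it; a 30 x 30 x 23 mm counterweight block on the beam begins 14 mm from it toward the pivot, its top 6 mm above the beam's axis.
- jar_tab (a point): Grip tab on top of the wire bail of the paste jar (squat screw jar, dark lid, 49 mm wide, 40 mm high): plain grey block 10 mm thick (jar x) x 20 mm wide (jar y) x 34 mm high on a short 6 mm shank. This point is 11 mm below its top, 123 mm above the jar's underside, on the jar's axis; axes are the jar's own, z up. A half turn about z makes no difference.
- jar_crossbar (a point): Middle of the bail's crossbar, a 5 mm round wire along jar y, 85 mm above the jar's underside, 38 mm below jar_tab. The two legs of the bail stand at jar y = +-27 mm, so the beam end passes between them, above the lid (45 mm below the crossbar's axis). To hang, the crossbar lies across the beam.
- pointer_tip (a point): Tip of the pointer at the beam's poise end, 156 mm from the pivot. At balance it stands at the height of the pivot, 150 mm, level with the dark marks on the two stiles of the gate.
- dropper_a: bystander: dropper bottle with dark cap, 36 mm wide, 79 mm high, origin at its underside; leave alone
- dropper_b: bystander: dropper bottle with pointed cap, 33 mm wide, 72 mm high, origin at its underside; leave alone
- swab_tub: bystander: tub of cotton swabs, 60 mm wide, 86 mm high, origin at its underside; leave alone
- jar: the paste jar itself with its bail: origin at the centre of the jar's underside, z up; see jar_tab and jar_crossbar

How it is judged:
On the way, in this order (a step that is already met when the one before it is completed fails the run):
1. the jar hangs on its own by the crossbar in the saddle's vee, let go by the gripper (distance between jar_crossbar and saddle below 0.004 m and angle between jar_tab's own z axis and vertical below 0.15 rad and contact force between the fingers and jar below 0.05 N), for 0.3 s.
2. the poise has been slid so that the beam floats level at rest, with nothing touching the balance (all of step 1 and value of joint beam between -0.03 and 0.03 rad and velocity of joint beam between -0.02 and 0.02 rad/s and contact force between the fingers and balance below 0.05 N), for 0.5 s.
At the end, for the whole second after the job is handed in: The jar hangs upright and still by its bail, the crossbar within 4 mm of its seat in the saddle, and the beam floats level within 0.03 rad (pointer tip within about 4.5 mm of the marks); the robot has let go of everything (distance between jar_crossbar and saddle below 0.004 m and angle between jar_tab's own z axis and vertical below 0.15 rad and value of joint beam between -0.03 and 0.03 rad and linear speed of jar below 0.01 m/s); the robot touches nothing.
It fails at once if the balance (beam and poise included) pressed, pushed or squeezed by the fingers with more than 12 N (contact force between the fingers and balance above 12 N).
It fails at once if the rest of the arm or gripper bears on the balance with more than 12 N (contact force between the arm and balance above 12 N).
It fails at once if the bail or jar pressed against the balance with more than 12 N (contact force between jar and balance above 12 N).
It fails at once if the beam slams (faster than 1.5 rad/s) (velocity of joint beam above 1.5 rad/s or velocity of joint beam below -1.5 rad/s).
It fails at once if another thing on the table (dropper bottles, swab tub) moved by more than 15 mm (distance of any of dropper_a, dropper_b, swab_tub from where it was at the start of the episode above 0.015 m).
It also fails if it takes over 72 s, if anything falls off the work surface, if the arm or the gripper's body presses on something with over 40 N, if the wrist force passes 120 N, or if a joint passes its speed limit or range.

## Working session

There is one attempt and no reset: what is moved stays moved. The work goes in short steps, Python scripts to look and compute and a shell command to move; the robot and the scene stay as the last step left them, time stands still between calls to the robot, and variables do not carry over. Pictures are saved under pics/ and viewed, about 8 in all and at most 12, crops included, and the job is handed in when it is done.

```bash
mkdir -p pics; cat > h.py <<'E'
import numpy as np, cv2
from bench import robot
def grab(n):
    return robot.grab_frame(n)
def world(f,u,v,z=None):
    K=f["intrinsics"];T=f["extrinsics"]
    d=z if z else f["z_map"][v,u]
    p=np.linalg.inv(K)@[u,v,1]*d
    return T[:3,:3]@p+T[:3,3]
def cloud(f):
    K=f["intrinsics"];T=f["extrinsics"];v,u=np.mgrid[:480,:640]
    d=f["z_map"];p=np.stack([(u-K[0,2])/K[0,0]*d,(v-K[1,2])/K[1,1]*d,d],-1)
    w=p@T[:3,:3].T+T[:3,3];w[d==0]=np.nan
    return w
E
python3 - <<'E'
from h import *
np.set_printoptions(precision=4,suppress=True)
s=robot.observe();print(s)
for n in("scene","top"):
    f=grab(n);cv2.imwrite(f"pics/{n}0.png",f["color"][:,:,::-1]);np.savez(f"{n}0.npz",**f);print(n,f["intrinsics"],f["extrinsics"])
E
```

```text
{'clock': 0.0, 'joints': array([ 1.095 ,  0.0534,  1.6143,  0.    ,  1.476 , -0.119 ]), 'joint_velocities': array([-0.0006,  0.0003,  0.    ,  0.0008, -0.0014, -0.0011]), 'joint_torque': array([ -0.0005, -39.3681, -37.018 ,  -0.0002,   0.0072,  -0.    ]), 'tool_pos': array([0.218 , 0.5851, 0.23  ]), 'orientation': array([[-0.937 ,  0.3493, -0.001 ],
       [ 0.3493,  0.937 , -0.0019],
       [ 0.0003, -0.0021, -1.    ]]), 'wrist_force': array([ 0.2723,  0.0222, -0.2739]), 'wrist_torque': array([-0.0451,  0.029 ,  0.0127]), 'gripper_width': 0.08566484199914738}
scene [[437.2126   0.     324.7585]
 [  0.     437.2126 236.2348]
 [  0.       0.       1.    ]] [[-0.0899 -0.4965  0.8633 -0.2083]
 [-0.9959  0.0485 -0.0758 -0.2333]
 [-0.0043 -0.8667 -0.4989  0.5624]
 [ 0.      0.      0.      1.    ]]
top [[552.5592   0.     313.3755]
 [  0.     552.5592 238.1701]
 [  0.       0.       1.    ]] [[ 0.0092 -0.9921  0.1253  0.3957]
 [-0.9999 -0.0083  0.0079 -0.3231]
 [-0.0068 -0.1253 -0.9921  0.9586]
 [ 0.      0.      0.      1.    ]]
```

View pics/scene0.png

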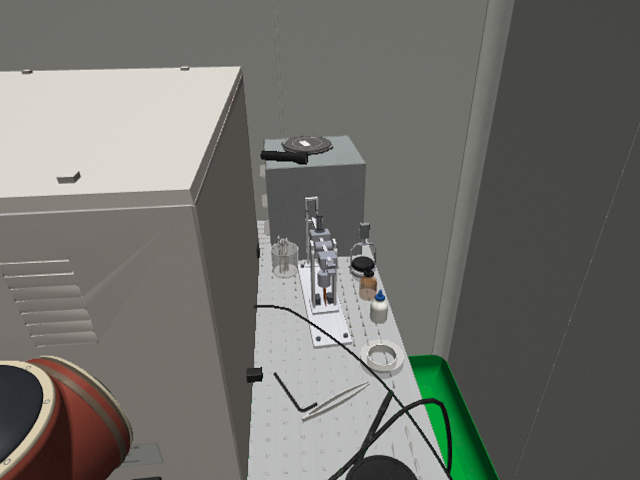

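View pics/top0.png

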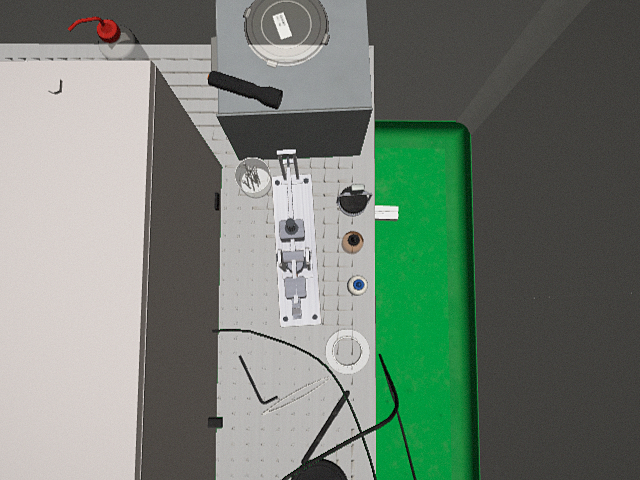

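The scene view shows the balance at about (325,280) with the jar at (363,260). The white cabinet stands between them and the arm. In the top view the gate is at (288,152), the poise at (291,228), the saddle near (296,310), the jar at (353,198), the droppers at (352,241) and (358,285), and the tub at (254,178).

```bash
python3 - <<'E'
from h import *
np.set_printoptions(precision=4,suppress=True)
f=dict(np.load("top0.npz"));w=cloud(f)
for n,u,v in [("gateL",281,152),("gate",288,152),("poise stem",291,226),("poiseblk",284,236),("cheek",281,262),("cw",296,288),("saddle",296,310),("tab",351,188),("dropA",352,240),("dropB",358,285),("tub",254,170),("base1",280,320),("base2",318,322),("base3",277,180),("base4",308,180),("cab",100,300),("cabedge",150,70),("cabedge2",135,470),("box",290,90),("boxfront",300,105),("boxR",365,100),("table",235,260),("tableR",372,260),("greenlow",430,300)]:
    print(n,w[v,u])
s=dict(np.load("scene0.npz"));w2=cloud(s)
for n,u,v in [("tab",364,230),("cab",190,195),("cabtop",100,130),("cabfarR",240,70),("gate",310,200),("wallR",560,300),("wallback",400,60)]: print(n,w2[v,u])
def crop(f,x0,y0,x1,y1,k): return cv2.resize(f["color"][y0:y1,x0:x1,::-1],None,fx=k,fy=k,interpolation=cv2.INTER_CUBIC)
a=crop(f,230,140,390,335,3);b=crop(s,255,190,400,350,2)
c=np.zeros((max(a.shape[0],b.shape[0]),a.shape[1]+b.shape[1],3),np.uint8);c[:a.shape[0],:a.shape[1]]=a;c[:b.shape[0],a.shape[1]:]=b
cv2.imwrite("pics/crop0.png",c);print(c.shape)
E
```

```text
gateL [ 0.6195 -0.2689  0.18  ]
gate [ 0.62   -0.2789  0.1784]
poise stem [ 0.5094 -0.2855  0.192 ]
poiseblk [ 0.4992 -0.274   0.1614]
cheek [ 0.4618 -0.2698  0.1545]
cw [ 0.4239 -0.2925  0.1618]
saddle [ 0.3926 -0.2928  0.1601]
tab [ 0.5778 -0.3732  0.1315]
dropA [ 0.5049 -0.3784  0.0745]
dropB [ 0.4329 -0.3883  0.0695]
tub [ 0.617  -0.2188  0.0832]
base1 [ 0.3749 -0.2603  0.0124]
base2 [ 0.3722 -0.3248  0.0128]
base3 [ 0.6158 -0.2515  0.0186]
base4 [ 0.6169 -0.3053  0.0159]
cab [ 0.4013 -0.1183  0.4358]
cabedge [ 0.6286 -0.1552  0.4364]
cabedge2 [ 0.248  -0.1587  0.4346]
box [ 0.6922 -0.2834  0.2319]
boxfront [ 0.671  -0.2974  0.2316]
boxR [ 0.6786 -0.3862  0.2318]
table [ 0.4772 -0.1796  0.0013]
tableR [ 0.4794 -0.4178 -0.0002]
greenlow [ 0.4232 -0.6696 -0.7518]
tab [ 0.5723 -0.3835  0.1216]
cab [ 0.0872 -0.1619  0.4314]
cabtop [ 0.2477 -0.0454  0.4357]
cabfarR [ 0.6203 -0.1567  0.4318]
gate [ 0.6161 -0.2753  0.1746]
wallR [ 0.4649 -0.7815 -0.0066]
wallback [nan nan nan]
(585, 770, 3)
```

View pics/crop0.png

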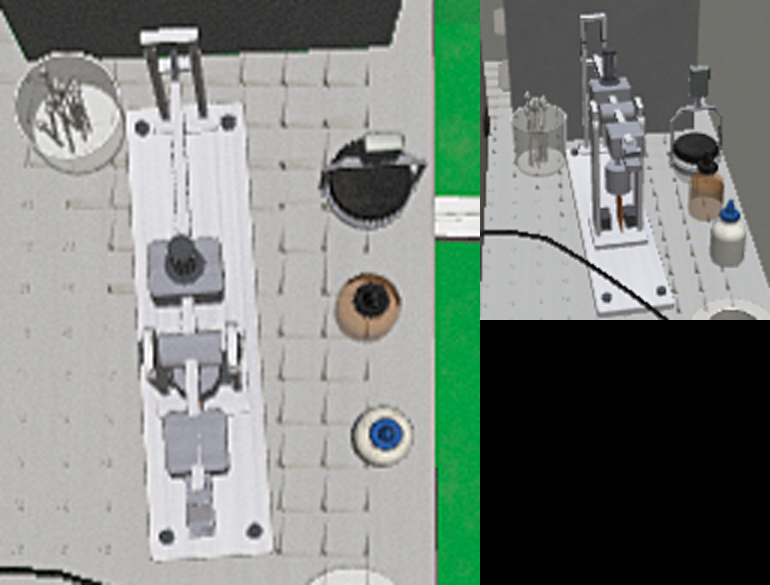

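The crop shows the tab in front of the bail on the jar, and the bail is yawed about 13°. Next: lift clear of the 0.435 m cabinet while squaring the tool to the world axes, and meanwhile take refined measurements from the stored frames.

```bash
python3 -m inch '[[8.5,[0,0,-6],[0,0,0]],[8.5,[0,0,-6],[0,0,0]],[8.5,[0,0,-6],[0,0,0]],[8.5,[0,0,-6],[0,0,-10]],[8.5,[0,0,-6],[0,0,-10]],[8.5,[0,0,-4],[0,0,-0.5]],[8.5,[0,0,0],[0,0,0]]]'
python3 - <<'E'
from h import *
np.set_printoptions(precision=4,suppress=True)
for nm,boxes in (("top",{}),("scene",{})):
    f=dict(np.load(nm+"0.npz"));w=cloud(f)
    def sel(x0,x1,y0,y1,z0,z1): return w[(w[...,0]>x0)&(w[...,0]<x1)&(w[...,1]>y0)&(w[...,1]<y1)&(w[...,2]>z0)&(w[...,2]<z1)]
    q=sel(.54,.61,-.42,-.34,.072,.15)
    print(nm,"jar pts",len(q))
    for lo,hi in((.076,.096),(.098,.14),(.128,.14),(.03,.05)):
        p=sel(.53,.63,-.43,-.335,lo,hi)
        if len(p)>3:
            m=p.mean(0);e,v=np.linalg.eigh(np.cov(p[:,:2].T));print(lo,hi,len(p),m,p.min(0),p.max(0),"az",np.degrees(np.arctan2(v[1,1],v[0,1])))
    p=sel(.36,.415,-.31,-.27,.145,.18);print("saddle",len(p),p.mean(0),p.min(0),p.max(0))
    p=sel(.405,.45,-.32,-.26,.155,.18);print("cw",len(p),p.mean(0),p.min(0),p.max(0))
    p=sel(.48,.55,-.31,-.26,.172,.21);print("stem",len(p),p.mean(0),p.min(0),p.max(0))
    p=sel(.47,.55,-.32,-.25,.152,.17);print("poise",len(p),p.mean(0),p.min(0),p.max(0))
    p=sel(.59,.65,-.31,-.24,.165,.19);print("gate",len(p),p.mean(0),p.min(0),p.max(0))
    p=sel(.3,.65,-.35,-.24,.008,.022);print("base",len(p),cv2.minAreaRect((p[:,:2]*1000).astype(np.float32)))
    p=sel(-.1,1,-.17,.8,.42,.45);print("cab",p.min(0),p.max(0))
E
```

```text
clock: 0.98
tool_pos: [0.2183, 0.5857, 0.576]
orientation: [[-1.0, -0.001, 0.003], [-0.001, 1.0, 0.007], [-0.003, 0.007, -1.0]]
wrist_force: [-0.6, 0.3, -0.7]
gripper_width: 0.085
top jar pts 202
0.076 0.096 55 [ 0.5781 -0.3804  0.0853] [ 0.5751 -0.4074  0.0769] [ 0.5818 -0.357   0.0912] az 94.17064616033842
0.098 0.14 139 [ 0.577  -0.3823  0.1269] [ 0.5729 -0.3931  0.1032] [ 0.584  -0.3727  0.1379] az 94.05247013566272
0.128 0.14 89 [ 0.5783 -0.3825  0.1338] [ 0.5734 -0.3931  0.1283] [ 0.584  -0.3731  0.1379] az 96.64363856102158
0.03 0.05 481 [ 0.5737 -0.3819  0.0398] [ 0.5546 -0.4101  0.03  ] [ 0.6002 -0.3549  0.049 ] az 79.06633220975391
saddle 254 [ 0.4006 -0.2924  0.1602] [ 0.381  -0.3056  0.145 ] [ 0.414  -0.2767  0.1686]
cw 492 [ 0.425  -0.2908  0.1616] [ 0.4053 -0.3056  0.1551] [ 0.45   -0.2762  0.167 ]
stem 100 [ 0.5127 -0.2842  0.1893] [ 0.5062 -0.2906  0.1725] [ 0.5209 -0.2775  0.1966]
poise 611 [ 0.4958 -0.286   0.159 ] [ 0.47   -0.3121  0.1521] [ 0.5237 -0.2623  0.1697]
gate 101 [ 0.6194 -0.2764  0.1776] [ 0.6156 -0.2891  0.1655] [ 0.6235 -0.2628  0.1827]
base 4087 ((46
[... 524 characters left out ...]
80 [ 0.573  -0.3823  0.0389] [ 0.5528 -0.4124  0.0302] [ 0.5978 -0.3563  0.0494] az 101.45491290299589
saddle 257 [ 0.3998 -0.2927  0.1569] [ 0.3775 -0.3067  0.1454] [ 0.4149 -0.2778  0.1672]
cw 186 [ 0.4207 -0.2914  0.1607] [ 0.4051 -0.3067  0.155 ] [ 0.4496 -0.277   0.1651]
stem 86 [ 0.5083 -0.2855  0.1838] [ 0.5037 -0.2917  0.1723] [ 0.5152 -0.2799  0.1945]
poise 241 [ 0.4966 -0.2859  0.159 ] [ 0.47   -0.3102  0.1521] [ 0.5208 -0.2642  0.1698]
gate 68 [ 0.617  -0.2776  0.1746] [ 0.6126 -0.2902  0.165 ] [ 0.6231 -0.2646  0.1801]
base 2160 ((459.9236755371094, -289.4447021484375), (333.7463073730469, 84.12857055664062), 8.903008460998535)
cab [ 0.0833 -0.17    0.42  ] [0.9656 0.4299 0.45  ]
```

```bash
python3 -m inch '[[8.5,[-2.1,-5.7,0],[0,0,0]],[8.5,[-2.1,-5.7,0],[0,0,0]],[8.5,[-2.1,-5.7,0],[0,0,0]],[8.5,[-2.1,-5.7,0],[0,0,0]],[8.5,[-2.1,-5.7,0],[0,0,0]],[8.5,[-2.1,-5.7,0],[0,0,0]],[8.5,[-2.1,-5.7,0],[0,0,0]],[8.5,[-2.1,-5.7,0],[0,0,0]],[8.5,[-2.1,-5.7,0],[0,0,0]]]'; python3 -m inch '[[8.5,[-2.1,-5.7,0],[0,0,0]],[8.5,[-2.1,-5.7,0],[0,0,0]],[8.5,[-2.1,-5.7,0],[0,0,0]],[8.5,[-2.1,-5.7,0],[0,0,0]],[8.5,[-2.1,-5.7,0],[0,0,0]],[8.5,[-2.1,-5.7,0],[0,0,0]],[8.5,[-2.1,-5.7,0],[0,0,0]],[8.5,[0,0,0],[0,0,0]]]'
```

```text
clock: 2.1
tool_pos: [0.4081, 0.0709, 0.5692]
orientation: [[-1.0, -0.001, -0.003], [-0.001, 1.0, 0.0], [0.003, 0.0, -1.0]]
wrist_force: [-0.4, -0.8, 0.1]
gripper_width: 0.085
clock: 3.1
tool_pos: [0.5564, -0.3304, 0.5634]
orientation: [[-1.0, 0.003, -0.009], [0.003, 1.0, 0.007], [0.009, 0.006, -1.0]]
wrist_force: [0.7, -0.2, -0.3]
gripper_width: 0.0848
```

```bash
python3 -m inch '[[8.5,[-2.1,-5.3,0],[0,0,0]],[8.5,[0,0,6],[0,0,-5]],[8.5,[0,0,6],[0,0,0]],[8.5,[0,0,6],[0,0,0]],[8.5,[0,0,6],[0,0,0]],[8.5,[0,0,6],[0,0,0]],[8.5,[0,0,5],[0,0,0]],[8.5,[0,0,0],[0,0,0]]]'
python3 - <<'E'
from h import *
f=grab("scene");g=grab("top")
cv2.imwrite("pics/pre.png",np.vstack([cv2.resize(x["color"][a:b,c:d,::-1],(480,300)) for x,a,b,c,d in((f,160,310,250,490),(g,120,320,220,540))]))
E
```

```text
clock: 4.1
tool_pos: [0.5733, -0.3757, 0.2143]
orientation: [[-0.996, -0.089, -0.009], [-0.089, 0.996, 0.008], [0.009, 0.009, -1.0]]
wrist_force: [1.1, -0.8, 1.3]
gripper_width: 0.085
```

View pics/pre.png

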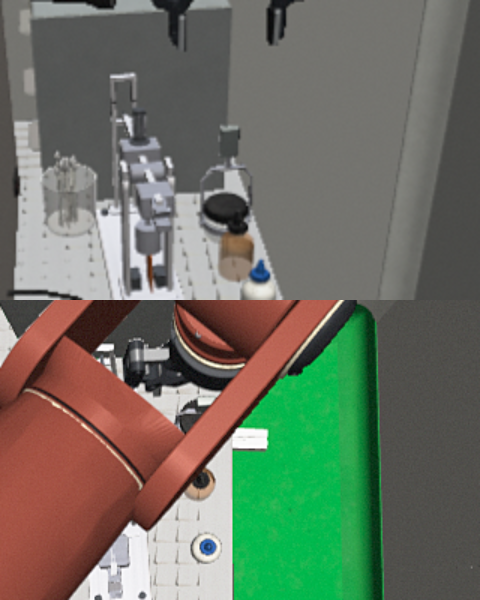

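Scene half: the fingers at (180,30) and (275,30) straddle the tab at (230,140), and the forearm clears everything. I'll correct the small offset, then descend.

```bash
python3 -m inch '[[8.5,[-0.3,-0.75,2],[0.5,-0.5,0]],[8.5,[0,0,3],[0,0,0]],[8.5,[0,0,0],[0,0,0]],[8.5,[0,0,0],[0,0,0]]]'
```

```text
clock: 4.7
tool_pos: [0.5815, -0.3874, 0.175]
orientation: [[-0.996, -0.088, 0.013], [-0.088, 0.996, -0.011], [-0.012, -0.012, -1.0]]
wrist_force: [0.5, 0.4, 0.3]
gripper_width: 0.085
```

```bash
python3 -m inch '[[8.5,[0,0,0],[0,0,0]],[8.5,[0,0,0],[0,0,0]],[8.5,[0,0,0],[0,0,0]]]'; python3 -m inch '[[8.5,[0.4,0.35,0],[-0.6,0.6,0]],[8.5,[0,0,0],[0,0,0]],[8.5,[0,0,0],[0,0,0]],[8.5,[0,0,0],[0,0,0]]]'
```

```text
clock: 5.08
tool_pos: [0.5804, -0.3866, 0.1719]
orientation: [[-0.996, -0.088, 0.01], [-0.088, 0.996, -0.008], [-0.009, -0.009, -1.0]]
wrist_force: [0.5, 0.0, 0.1]
gripper_width: 0.0849
clock: 5.58
tool_pos: [0.5759, -0.3833, 0.1712]
orientation: [[-0.996, -0.088, -0.002], [-0.088, 0.996, 0.002], [0.002, 0.002, -1.0]]
wrist_force: [0.5, -0.9, -0.2]
gripper_width: 0.0851
```

```bash
python3 -m inch '[[8.5,[0,0,3],[0,0,0]],[8.5,[0,0,2],[0,0,0]],[8.5,[0,0,1.4],[0,0,0]],[8.5,[0,0,0],[0,0,0]],[8.5,[0,0,0],[0,0,0]],[8.5,[0,0,0],[0,0,0]]]'; python3 -m inch '[[5,[0,0,0],[0,0,0]],[3,[0,0,0],[0,0,0]],[1,[0,0,0],[0,0,0]],[0,[0,0,0],[0,0,0]],[0,[0,0,0],[0,0,0]],[0,[0,0,0],[0,0,0]]]'
```

```text
clock: 6.32
tool_pos: [0.5765, -0.3838, 0.1087]
orientation: [[-0.996, -0.088, -0.0], [-0.088, 0.996, 0.0], [0.0, 0.0, -1.0]]
wrist_force: [0.2, 0.3, 0.4]
gripper_width: 0.0851
clock: 7.08
tool_pos: [0.5759, -0.3834, 0.1075]
orientation: [[-0.996, -0.088, -0.002], [-0.088, 0.996, 0.001], [0.001, 0.001, -1.0]]
wrist_force: [0.7, -0.5, 1.5]
gripper_width: 0.0186
```

The opening of 18.6 mm matches the tab, so the grip is good. Now lift and carry to a staging point beyond the load end of the beam.

```bash
python3 -m inch '[[0,[0,0,-1],[0,0,0]],[0,[0,0,-4],[0,0,0]],[0,[0,0,-5],[0,0,0]],[0,[0,0,-5],[0,0,0]],[0,[0,0,-5],[0,0,0]],[0,[0,0,-4],[0,0,0]],[0,[0,0,-1],[0,0,0]],[0,[0,0,0],[0,0,0]]]'; python3 -m inch '[[0,[2,0.9,0],[0,0,0]],[0,[4,1.7,0],[0,0,0]],[0,[4,1.7,0],[0,0,0]],[0,[4,1.7,0],[0,0,0]],[0,[4,1.7,0],[0,0,0]],[0,[4,1.7,0],[0,0,0]],[0,[3.1,1.25,0],[0,0,0.8]],[0,[0,0,0],[0,0,0]],[0,[0,0,0],[0,0,0]],[0,[0,0,0],[0,0,0]]]'; python3 - <<'E'
from h import *
f=grab("scene");g=grab("top")
cv2.imwrite("pics/stage.png",np.hstack([cv2.resize(x["color"][a:b,c:d,::-1],(400,450)) for x,a,b,c,d in((f,0,450,120,520),(g,0,450,120,520))]))
E
```

```text
clock: 8.07
tool_pos: [0.5762, -0.3836, 0.3568]
orientation: [[-0.996, -0.088, -0.002], [-0.088, 0.996, 0.002], [0.002, 0.002, -1.0]]
wrist_force: [-0.8, 1.3, -1.9]
gripper_width: 0.0187
clock: 9.32
tool_pos: [0.3173, -0.2997, 0.3567]
orientation: [[-0.997, -0.075, -0.003], [-0.075, 0.997, 0.003], [0.003, 0.004, -1.0]]
wrist_force: [-0.1, -0.3, -1.9]
gripper_width: 0.0184
```

View pics/stage.png

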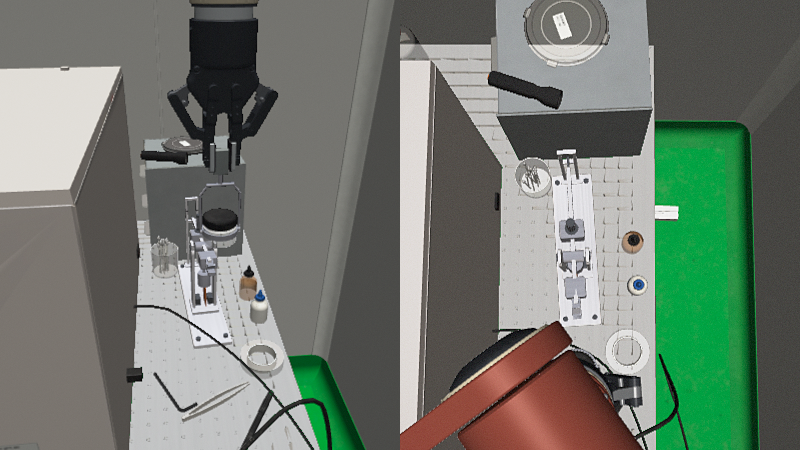

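The jar hangs upright in the gripper, past the end of the beam. Scene half: jar at (220,222), with the way down clear. Lower to the entry height and measure the bail against the saddle.

```bash
python3 -m inch '[[0,[0,0,2],[0,0,0]],[0,[0,0,4],[0,0,0]],[0,[0,0,4],[0,0,0]],[0,[0,0,4],[0,0,0]],[0,[0,0,1.8],[0,0,0]],[0,[0,0,0],[0,0,0]],[0,[0,0,0],[0,0,0]],[0,[0,0,0],[0,0,0]]]'; python3 - <<'E'
from h import *
np.set_printoptions(precision=4,suppress=True)
for nm in("scene","top"):
    f=grab(nm);w=cloud(f);np.savez(nm+"1.npz",**f)
    def sel(x0,x1,y0,y1,z0,z1): return w[(w[...,0]>x0)&(w[...,0]<x1)&(w[...,1]>y0)&(w[...,1]<y1)&(w[...,2]>z0)&(w[...,2]<z1)]
    for n,b in dict(legsbar=(.29,.345,-.34,-.25,.14,.182),bar=(.29,.345,-.34,-.25,.168,.182),shank=(.29,.345,-.315,-.28,.182,.192),lid=(.27,.36,-.34,-.25,.11,.14),saddle=(.36,.402,-.32,-.26,.145,.175),cw=(.408,.445,-.32,-.26,.15,.175)).items():
        p=sel(*b)
        if len(p)>3:
            e,v=np.linalg.eigh(np.cov(p[:,:2].T));print(nm,n,len(p),"mean",p.mean(0),p.min(0),p.max(0),"az",np.degrees(np.arctan2(v[1,1],v[0,1])))
f=np.load("scene1.npz")["color"]
cv2.imwrite("pics/low.png",cv2.resize(f[150:350,230:430,::-1],(600,600),interpolation=cv2.INTER_CUBIC))
E
```

```text
clock: 10.42
tool_pos: [0.3172, -0.3003, 0.2019]
orientation: [[-0.997, -0.074, 0.0], [-0.074, 0.997, -0.001], [-0.0, -0.001, -1.0]]
wrist_force: [-0.8, 0.1, -1.5]
gripper_width: 0.0184
scene legsbar 176 mean [ 0.3186 -0.3021  0.1686] [ 0.315  -0.3293  0.1406] [ 0.3235 -0.273   0.182 ] az 94.03811721600312
scene bar 106 mean [ 0.3185 -0.3011  0.178 ] [ 0.3153 -0.3285  0.1682] [ 0.3235 -0.2733  0.182 ] az 93.93232801822009
scene shank 36 mean [ 0.3182 -0.299   0.1857] [ 0.315 -0.314  0.182] [ 0.3218 -0.2839  0.1919] az 91.9981968035238
scene lid 923 mean [ 0.3112 -0.2999  0.1279] [ 0.2929 -0.3296  0.1101] [ 0.3424 -0.2729  0.14  ] az 90.77351039508368
scene saddle 23 mean [ 0.3821 -0.2926  0.1504] [ 0.3768 -0.2999  0.1472] [ 0.396  -0.2882  0.1536] az -151.57073819177072
scene cw 68 mean [ 0.419  -0.2812  0.159 ] [ 0.4081 -0.2869  0.1503] [ 0.4386 -0.2771  0.1641] az -179.57619220842264
top lid 53 mean [ 0.3392 -0.312   0.1232] [ 0.3257 -0.3265  0.1102] [ 0.345  -0.3022  0.1365] az 53.74116837076111
top saddle 124 mean [ 0.3913 -0.2934  0.1596] [ 0.381  -0.2999  0.1513] [ 0.4012 -0.2868  0.1684] az -174.22432861733435
top cw 468 mean [ 0.4249 -0.2909  0.1615] [ 0.4081 -0.3056  0.1503] [ 0.4443 -0.2763  0.1666] az -177.023827554349
```

View pics/low.png

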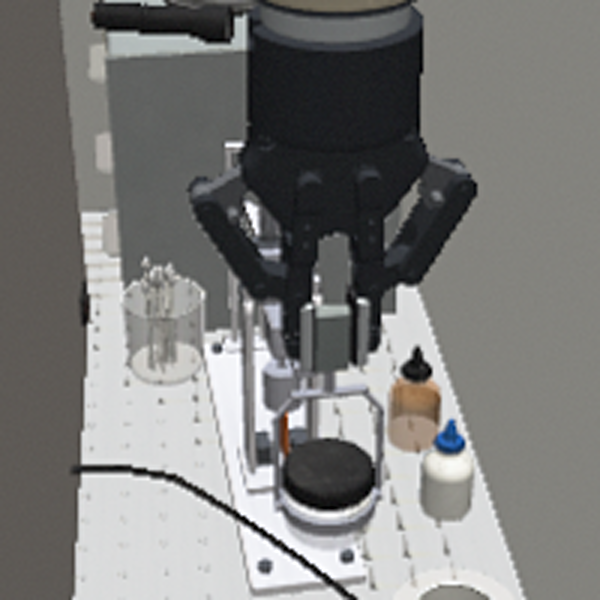

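The picture shows the bail arch centred on (328,400), lid at (330,470), with the load end behind it. The height and lateral offset agree with the plan. Advance over the saddle.

```bash
python3 -m inch '[[0,[-1,0.2,0],[0,0,0]],[0,[-2,0,0],[0,0,0]],[0,[-2,0,0],[0,0,0]],[0,[-1.5,0,0],[0,0,0]],[0,[-0.75,0,0],[0,0,0]],[0,[0,0,0],[0,0,0]],[0,[0,0,0],[0,0,0]],[0,[0,0,0],[0,0,0]],[0,[0,0,0],[0,0,0]]]'; python3 - <<'E'
from h import *
np.set_printoptions(precision=4,suppress=True)
for nm in("scene",):
    f=grab(nm);w=cloud(f);np.savez(nm+"2.npz",**f)
    def sel(x0,x1,y0,y1,z0,z1): return w[(w[...,0]>x0)&(w[...,0]<x1)&(w[...,1]>y0)&(w[...,1]<y1)&(w[...,2]>z0)&(w[...,2]<z1)]
    for n,b in dict(legs=(.37,.41,-.34,-.25,.14,.172),bar=(.37,.41,-.34,-.25,.173,.184)).items():
        p=sel(*b)
        if len(p)>3: print(nm,n,len(p),"mean",p.mean(0),p.min(0),p.max(0))
cv2.imwrite("pics/over.png",cv2.resize(f["color"][190:310,270:410,::-1],(700,600),interpolation=cv2.INTER_CUBIC))
E
```

```text
clock: 11.65
tool_pos: [0.3884, -0.2921, 0.1998]
orientation: [[-0.997, -0.074, -0.002], [-0.074, 0.997, 0.001], [0.002, 0.002, -1.0]]
wrist_force: [0.2, 0.1, -2.0]
gripper_width: 0.019
scene legs 278 mean [ 0.3945 -0.2915  0.1556] [ 0.3778 -0.3197  0.1406] [ 0.41  -0.264  0.172]
scene bar 84 mean [ 0.3892 -0.2912  0.1784] [ 0.3862 -0.3125  0.1734] [ 0.3919 -0.2695  0.1828]
```

View pics/over.png

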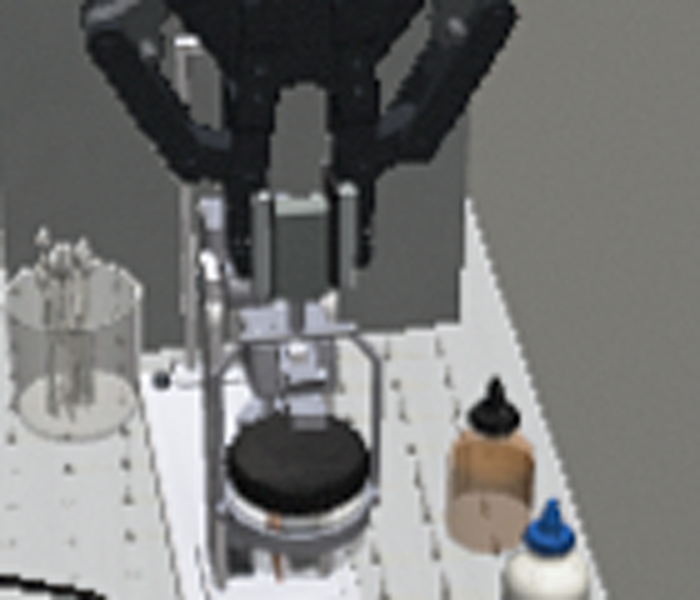

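The bail straddles the beam end: legs at x=213 and 375 px, beam end at 298. The measurements put it about 1.5 mm too far toward +y. Shift and lower slowly.

```bash
python3 -m inch '[[0,[0,-0.15,0.3],[0,0,0]],[0,[0,0,0.3],[0,0,0]],[0,[0,0,0.3],[0,0,0]],[0,[0,0,0.2],[0,0,0]],[0,[0,0,0.2],[0,0,0]],[0,[0,0,0.2],[0,0,0]],[0,[0,0,0.2],[0,0,0]],[0,[0,0,0],[0,0,0]],[0,[0,0,0],[0,0,0]]]'; python3 -m inch '[[0,[0,0,0.2],[0,0,0]],[0,[0,0,0.2],[0,0,0]],[0,[0,0,0.2],[0,0,0]],[0,[0,0,0.2],[0,0,0]],[0,[0,0,0.2],[0,0,0]],[0,[0,0,0.2],[0,0,0]],[0,[0,0,0],[0,0,0]],[0,[0,0,0],[0,0,0]],[0,[0,0,0],[0,0,0]]]'; python3 - <<'E'
from h import *
f=grab("scene");g=grab("top")
cv2.imwrite("pics/seat.png",np.hstack([cv2.resize(x["color"][a:b,c:d,::-1],(400,400)) for x,a,b,c,d in((f,200,310,270,380),(g,140,340,220,420))]))
E
```

```text
clock: 12.82
tool_pos: [0.3888, -0.2935, 0.1828]
orientation: [[-0.997, -0.074, -0.002], [-0.074, 0.997, 0.002], [0.002, 0.002, -1.0]]
wrist_force: [0.5, 0.2, -1.2]
gripper_width: 0.019
clock: 13.95
tool_pos: [0.3888, -0.2935, 0.1708]
orientation: [[-0.997, -0.074, -0.002], [-0.074, 0.997, 0.002], [0.002, 0.002, -1.0]]
wrist_force: [-0.3, 0.3, -0.8]
gripper_width: 0.019
```

View pics/seat.png

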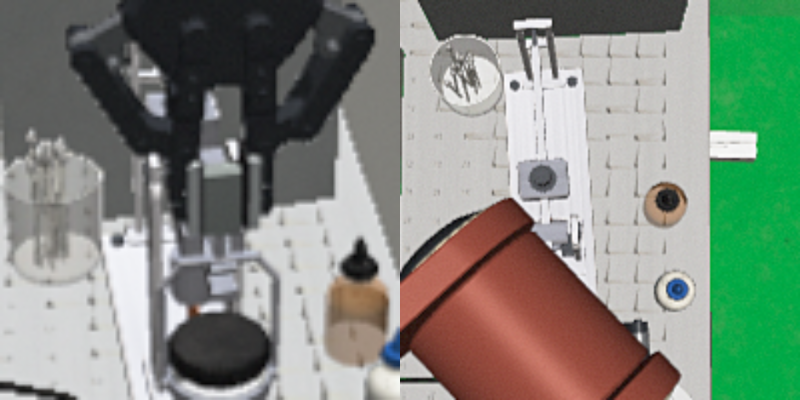

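```bash
python3 - <<'E'
from h import *
np.set_printoptions(precision=4,suppress=True)
for fn in("top0",None):
    f=dict(np.load(fn+".npz")) if fn else grab("top")
    w=cloud(f)
    p=w[222:243,278:306].reshape(-1,3);p=p[(p[:,2]>.145)&(p[:,2]<.175)]
    b=w[165:215,285:295].reshape(-1,3);b=b[(b[:,2]>.12)&(b[:,2]<.175)]
    print(fn,"poise",len(p),np.median(p,0),"beam",len(b),np.median(b,0), np.degrees(0)+np.polyfit(b[:,0],b[:,2],1))
    st=w[(w[...,2]>.172)&(w[...,0]>.48)&(w[...,0]<.55)&(w[...,1]<-.26)&(w[...,1]>-.31)&(w[...,2]<.21)];print("stem",st.mean(0),st.max(0))
E
```

```text
top0 poise 400 [ 0.5048 -0.2857  0.1597] beam 212 [ 0.5709 -0.2797  0.1438] [-0.1297  0.2177]
stem [ 0.5127 -0.2842  0.1893] [ 0.5209 -0.2775  0.1966]
None poise 385 [ 0.5038 -0.2858  0.1663] beam 218 [ 0.5676 -0.2801  0.1618] [0.0595 0.1278]
stem [ 0.5062 -0.2849  0.198 ] [ 0.5124 -0.2787  0.2037]
```

The beam has followed down to −0.06 rad, which matches a crossbar seated in the vee. Lower a little more, then open.

```bash
python3 -m inch '[[0,[0,0,0.1],[0,0,0]],[0,[0,0,0.1],[0,0,0]],[0,[0,0,0.1],[0,0,0]],[0,[0,0,0],[0,0,0]],[0,[0,0,0],[0,0,0]],[2.2,[0,0,0],[0,0,0]],[2.6,[0,0,0],[0,0,0]],[3.5,[0,0,0],[0,0,0]],[5,[0,0,0],[0,0,0]],[8.5,[0,0,0],[0,0,0]],[8.5,[0,0,0],[0,0,0]],[8.5,[0,0,0],[0,0,0]]]'; python3 - <<'E'
from h import *
np.set_printoptions(precision=4,suppress=True)
f=grab("top");w=cloud(f)
b=w[165:215,285:295].reshape(-1,3);b=b[(b[:,2]>.12)&(b[:,2]<.185)];print(np.median(b,0),np.polyfit(b[:,0],b[:,2],1))
f=grab("scene");cv2.imwrite("pics/rel.png",cv2.resize(f["color"][180:310,270:400,::-1],(600,600),interpolation=cv2.INTER_CUBIC))
E
```

```text
clock: 15.6
tool_pos: [0.3887, -0.2935, 0.1677]
orientation: [[-0.997, -0.074, -0.002], [-0.074, 0.997, 0.002], [0.002, 0.002, -1.0]]
wrist_force: [-0.1, -0.1, 1.3]
gripper_width: 0.0853
[ 0.5663 -0.2804  0.1679] [0.1184 0.1005]
```

View pics/rel.png

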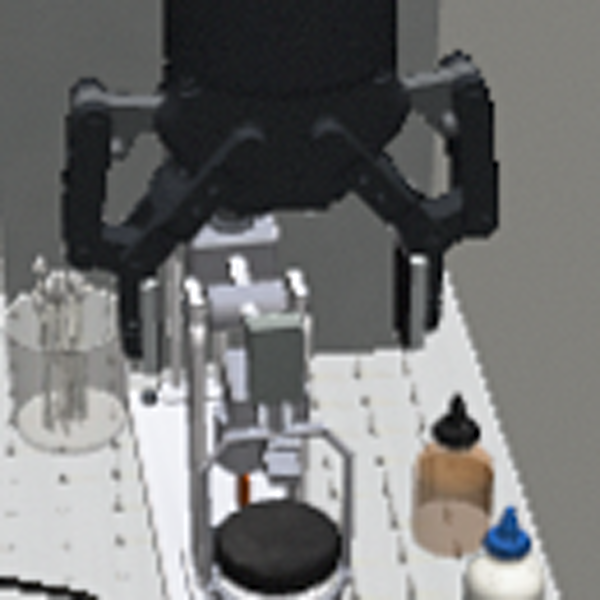

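The jar hangs free and upright with its crossbar in the vee, and the beam lies on the load-down stop (slope 0.118). Rise, shut the fingers and go to just inboard of the poise stem.

```bash
python3 -m inch '[[8.5,[0,0,-1],[0,0,0]],[8.5,[0,0,-4],[0,0,0]],[6,[0,0,-6],[0,0,0]],[2,[0,0,-4],[0,0,0]],[0,[-3,0,0],[0,0,0]],[0,[-4,0,0],[0,0,0]],[0,[-1.65,0,0],[0,0,0]],[0,[0,0,0],[0,0,0]],[0,[0,0,0],[0,0,0]],[0,[0,0,0],[0,0,0]]]'; python3 - <<'E'
from h import *
np.set_printoptions(precision=4,suppress=True)
f=grab("scene");w=cloud(f)
def sel(x0,x1,y0,y1,z0,z1): return w[(w[...,0]>x0)&(w[...,0]<x1)&(w[...,1]>y0)&(w[...,1]<y1)&(w[...,2]>z0)&(w[...,2]<z1)]
for n,b in dict(bar=(.37,.40,-.34,-.25,.135,.15),legs=(.37,.40,-.34,-.25,.11,.135),tab=(.375,.405,-.32,-.26,.16,.195)).items():
    p=sel(*b)
    if len(p)>3: print(n,len(p),p.mean(0),p.min(0),p.max(0))
cv2.imwrite("pics/b4.png",np.hstack([cv2.resize(x["color"][a:b,c:d,::-1],(400,500)) for x,a,b,c,d in((f,150,330,260,404),(grab("top"),100,350,220,420))]))
E
```

```text
clock: 16.95
tool_pos: [0.4745, -0.2875, 0.3178]
orientation: [[-0.997, -0.073, -0.002], [-0.073, 0.997, 0.001], [0.002, 0.001, -1.0]]
wrist_force: [0.1, -0.6, -0.2]
gripper_width: -0.0003
bar 106 [ 0.3919 -0.2934  0.1421] [ 0.3817 -0.3153  0.1356] [ 0.3983 -0.2711  0.15  ]
legs 112 [ 0.3901 -0.293   0.1281] [ 0.3805 -0.3209  0.1112] [ 0.3985 -0.2655  0.1349]
tab 227 [ 0.3921 -0.2927  0.1767] [ 0.3879 -0.3032  0.1601] [ 0.4    -0.2829  0.1903]
```

View pics/b4.png

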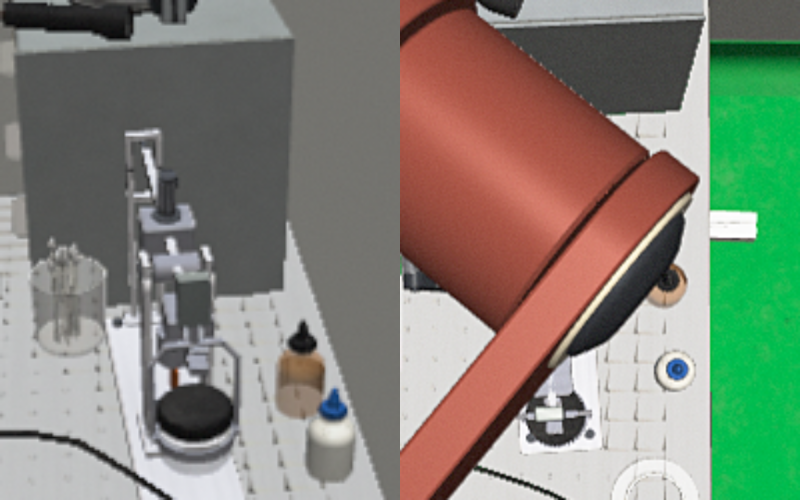

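Left half: the jar hangs straight, bail centred on the saddle within ~1 mm, poise stem clear at (167,195). The scene camera can see the jar's lid while the arm works, so I'll track the jar's height for the beam tilt. Descend inboard of the stem.

```bash
cat > tilt.py <<'E'
from h import *
import sys
np.set_printoptions(precision=4,suppress=True)
def proj(f,p):
    T=f["extrinsics"];c=T[:3,:3].T@(np.array(p)-T[:3,3]);return (f["intrinsics"]@(c/c[2]))[:2]
f=grab("scene");g=cv2.cvtColor(f["color"],cv2.COLOR_RGB2GRAY)
if len(sys.argv)>1: np.save("ref.npy",g)
r=np.load("ref.npy")
a=proj(f,(.391,-.293,.096));py=proj(f,(.391,-.293,.106))-a
x,y=int(a[0]),int(a[1])
# template: lid/jar crop in the reference, sought with sub-pixel upsampling
k=8;t=r[y-14:y+14,x-24:x+24];s=g[y-24:y+20,x-30:x+30]
up=lambda i:cv2.resize(i,None,fx=k,fy=k,interpolation=cv2.INTER_CUBIC)
m=cv2.matchTemplate(up(s),up(t),cv2.TM_CCOEFF_NORMED);_,sc,_,loc=cv2.minMaxLoc(m)
dv=loc[1]/k-10;du=loc[0]/k-6
rise=dv/py[1]*10
print("clock",robot.observe()["clock"],"score %.3f du %.2f dv %.2f rise %.2f mm  tilt %.3f"%(sc,du,dv,rise,-.12+rise/75),"px/cm",py)
w=cloud(f);st=w[(w[...,2]>.172)&(w[...,0]>.48)&(w[...,0]<.58)&(w[...,1]<-.26)&(w[...,1]>-.31)&(w[...,2]<.21)]
print("tool",robot.observe()["tool_pos"],"stem pts",len(st),st.mean(0) if len(st) else "")
E
python3 tilt.py ref
python3 -m inch '[[0,[0,0,3],[0,0,0]],[0,[0,0,4],[0,0,0]],[0,[0,0,4],[0,0,0]],[0,[0,0,2.2],[0,0,0]],[0,[0,0,0],[0,0,0]],[0,[0,0,0],[0,0,0]],[0,[0,0,0],[0,0,0]]]'; python3 tilt.py
```

```text
clock 17.1 score 0.999 du 0.00 dv 0.00 rise -0.00 mm  tilt -0.120 px/cm [ 0.0043 -4.6547]
tool [ 0.4748 -0.2875  0.3178] stem pts 119 [ 0.5005 -0.2855  0.1895]
clock: 17.98
tool_pos: [0.4758, -0.2878, 0.1876]
orientation: [[-0.997, -0.074, 0.001], [-0.074, 0.997, -0.0], [-0.001, -0.001, -1.0]]
wrist_force: [0.4, 0.2, -0.7]
gripper_width: -0.0004
clock 18.025 score 0.999 du 0.00 dv 0.00 rise -0.00 mm  tilt -0.120 px/cm [ 0.0043 -4.6547]
tool [ 0.4757 -0.2877  0.1874] stem pts 4 [ 0.5032 -0.2809  0.1735]
```

```bash
python3 -m inch '[[0,[-0.4,0,0.1],[0,0,0]],[0,[-0.3,0,0],[0,0,0]],[0,[-0.2,0,0],[0,0,0]],[0,[-0.2,0,0],[0,0,0]],[0,[-0.2,0,0],[0,0,0]],[0,[-0.2,0,0],[0,0,0]],[0,[-0.2,0,0],[0,0,0]],[0,[-0.2,0,0],[0,0,0]],[0,[-0.1,0,0],[0,0,0]],[0,[0,0,0],[0,0,0]],[0,[0,0,0],[0,0,0]]]'; python3 tilt.py;  python3 - <<'E'
from h import *
f=grab("scene");cv2.imwrite("pics/push.png",np.hstack([cv2.resize(f["color"][150:330,260:404,::-1],(400,500)),cv2.resize(grab("top")["color"][100:350,220:420,::-1],(400,500))]))
E
```

```text
clock: 19.4
tool_pos: [0.495, -0.2856, 0.1846]
orientation: [[-0.997, -0.074, -0.002], [-0.074, 0.997, 0.002], [0.002, 0.002, -1.0]]
wrist_force: [-0.6, -0.0, 0.4]
gripper_width: -0.0004
clock 19.45 score 0.991 du 0.00 dv -0.25 rise 0.54 mm  tilt -0.113 px/cm [ 0.0043 -4.6547]
tool [ 0.495  -0.2856  0.1846] stem pts 166 [ 0.4861 -0.285   0.1983]
```

View pics/push.png

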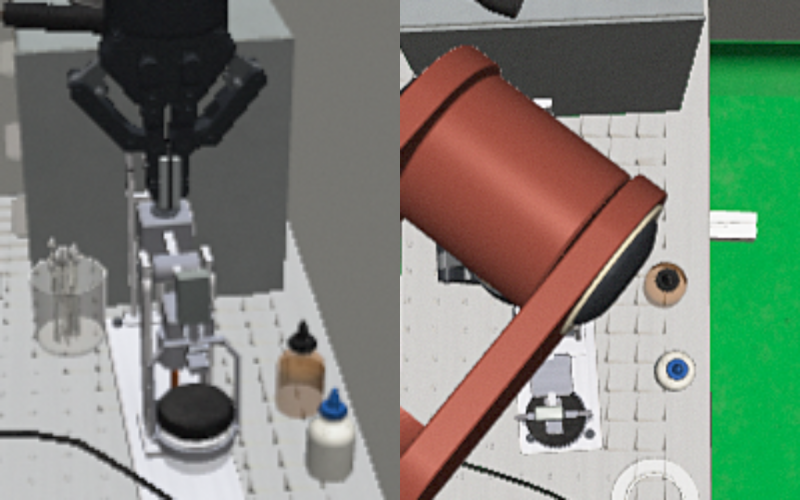

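```bash
python3 -m inch '[[0,[-0.2,0,0],[0,0,0]],[0,[-0.2,0,0],[0,0,0]],[0,[-0.2,0,0],[0,0,0]],[0,[-0.2,0,0],[0,0,0]],[0,[0,0,0],[0,0,0]],[0,[0,0,0],[0,0,0]]]'; python3 tilt.py; python3 -m inch '[[0,[0.4,0,0],[0,0,0]],[0,[0.6,0,0],[0,0,0]],[0,[0,0,0],[0,0,0]],[0,[0,0,0],[0,0,0]],[0,[0,0,0],[0,0,0]],[0,[0,0,0],[0,0,0]]]'; python3 tilt.py
```

```text
clock: 20.3
tool_pos: [0.503, -0.285, 0.1846]
orientation: [[-0.997, -0.074, -0.002], [-0.074, 0.997, 0.002], [0.002, 0.002, -1.0]]
wrist_force: [0.1, 0.9, -0.0]
gripper_width: -0.0001
clock 20.35 score 0.982 du 0.12 dv -0.62 rise 1.34 mm  tilt -0.102 px/cm [ 0.0043 -4.6547]
tool [ 0.503  -0.285   0.1846] stem pts 167 [ 0.4939 -0.2853  0.1986]
clock: 21.1
tool_pos: [0.4931, -0.2858, 0.1846]
orientation: [[-0.997, -0.074, -0.002], [-0.074, 0.997, 0.002], [0.002, 0.002, -1.0]]
wrist_force: [-0.9, 0.5, 0.6]
gripper_width: 0.0001
clock 21.15 score 0.997 du 0.00 dv 0.00 rise -0.00 mm  tilt -0.120 px/cm [ 0.0043 -4.6547]
tool [ 0.4931 -0.2857  0.1845] stem pts 149 [ 0.4856 -0.2848  0.1982]
```

```bash
python3 -m inch '[[0,[-0.4,0,0],[0,0,0]],[0,[-0.4,0,0],[0,0,0]],[0,[-0.2,0,0],[0,0,0]],[0,[-0.2,0,0],[0,0,0]],[0,[-0.2,0,0],[0,0,0]],[0,[-0.2,0,0],[0,0,0]],[0,[-0.2,0,0],[0,0,0]],[0,[0,0,0],[0,0,0]],[0,[0,0,0],[0,0,0]]]'; python3 tilt.py; python3 -m inch '[[0,[0.4,0,0],[0,0,0]],[0,[0.6,0,0],[0,0,0]],[0,[0,0,0],[0,0,0]],[0,[0,0,0],[0,0,0]],[0,[0,0,0],[0,0,0]],[0,[0,0,0],[0,0,0]]]'; python3 tilt.py
```

```text
clock: 22.28
tool_pos: [0.511, -0.2844, 0.1846]
orientation: [[-0.997, -0.074, -0.002], [-0.074, 0.997, 0.002], [0.002, 0.002, -1.0]]
wrist_force: [-0.7, 0.3, 0.3]
gripper_width: 0.0
clock 22.325 score 0.990 du 0.00 dv -0.25 rise 0.54 mm  tilt -0.113 px/cm [ 0.0043 -4.6547]
tool [ 0.511  -0.2844  0.1847] stem pts 175 [ 0.5035 -0.2843  0.1972]
clock: 23.08
tool_pos: [0.501, -0.2852, 0.1846]
orientation: [[-0.997, -0.074, -0.002], [-0.074, 0.997, 0.002], [0.002, 0.002, -1.0]]
wrist_force: [0.1, 0.1, -0.2]
gripper_width: -0.0002
clock 23.125 score 0.997 du 0.00 dv 0.00 rise -0.00 mm  tilt -0.120 px/cm [ 0.0043 -4.6547]
tool [ 0.501  -0.2851  0.1846] stem pts 171 [ 0.4944 -0.2844  0.1974]
```

```bash
cat >> tilt.py <<'E'
q=w[(w[...,2]>.158)&(w[...,0]>.465)&(w[...,0]<.6)&(w[...,1]<-.267)&(w[...,1]>-.275)&(w[...,2]<.180)];print("poise block edge",len(q),np.percentile(q[:,0],[2,50,98]) if len(q) else "")
E
python3 -m inch '[[0,[-0.4,0,0],[0,0,0]],[0,[-0.4,0,0],[0,0,0]],[0,[-0.2,0,0],[0,0,0]],[0,[-0.2,0,0],[0,0,0]],[0,[-0.2,0,0],[0,0,0]],[0,[-0.2,0,0],[0,0,0]],[0,[-0.2,0,0],[0,0,0]],[0,[0,0,0],[0,0,0]]]'; python3 tilt.py; python3 -m inch '[[0,[0.4,0,0],[0,0,0]],[0,[0.6,0,0],[0,0,0]],[0,[0,0,0],[0,0,0]],[0,[0,0,0],[0,0,0]],[0,[0,0,0],[0,0,0]],[0,[0,0,0],[0,0,0]]]'; python3 tilt.py
```

```text
clock: 24.12
tool_pos: [0.5191, -0.2838, 0.1845]
orientation: [[-0.997, -0.074, -0.002], [-0.074, 0.997, 0.002], [0.002, 0.002, -1.0]]
wrist_force: [-0.1, -0.4, 0.2]
gripper_width: -0.0003
clock 24.175 score 0.991 du 0.12 dv -0.12 rise 0.27 mm  tilt -0.116 px/cm [ 0.0043 -4.6547]
tool [ 0.519  -0.2838  0.1846] stem pts 180 [ 0.5125 -0.2827  0.1958]
poise block edge 56 [0.4684 0.5268 0.5487]
clock: 24.92
tool_pos: [0.509, -0.2846, 0.1846]
orientation: [[-0.997, -0.074, -0.002], [-0.074, 0.997, 0.002], [0.002, 0.002, -1.0]]
wrist_force: [0.3, -1.1, 0.0]
gripper_width: 0.0001
clock 24.975 score 0.997 du 0.00 dv 0.00 rise -0.00 mm  tilt -0.120 px/cm [ 0.0043 -4.6547]
tool [ 0.509  -0.2846  0.1845] stem pts 181 [ 0.5038 -0.2832  0.1963]
poise block edge 58 [0.4667 0.5246 0.5457]
```

```bash
python3 -m inch '[[0,[-0.4,0,0],[0,0,0]],[0,[-0.4,0,0],[0,0,0]],[0,[-0.2,0,0],[0,0,0]],[0,[-0.2,0,0],[0,0,0]],[0,[-0.2,0,0],[0,0,0]],[0,[-0.2,0,0],[0,0,0]],[0,[0,0,0],[0,0,0]]]'; python3 tilt.py; python3 -m inch '[[0,[0.4,0,0],[0,0,0]],[0,[0.6,0,0],[0,0,0]],[0,[0,0,0],[0,0,0]],[0,[0,0,0],[0,0,0]],[0,[0,0,0],[0,0,0]],[0,[0,0,0],[0,0,0]],[0,[0,0,0],[0,0,0]]]'; python3 tilt.py
```

```text
clock: 25.85
tool_pos: [0.5252, -0.2834, 0.1846]
orientation: [[-0.997, -0.074, -0.001], [-0.074, 0.997, 0.002], [0.001, 0.002, -1.0]]
wrist_force: [-0.3, 0.3, 0.9]
gripper_width: -0.0004
clock 25.9 score 0.988 du 0.00 dv -0.25 rise 0.54 mm  tilt -0.113 px/cm [ 0.0043 -4.6547]
tool [ 0.5252 -0.2834  0.1847] stem pts 184 [ 0.5197 -0.2835  0.1951]
poise block edge 58 [0.4687 0.532  0.5535]
clock: 26.78
tool_pos: [0.515, -0.2841, 0.1845]
orientation: [[-0.997, -0.074, -0.002], [-0.074, 0.997, 0.002], [0.002, 0.002, -1.0]]
wrist_force: [-0.4, -0.5, 0.4]
gripper_width: -0.0001
clock 26.825 score 0.970 du 0.12 dv -1.00 rise 2.15 mm  tilt -0.091 px/cm [ 0.0043 -4.6547]
tool [ 0.515  -0.2841  0.1845] stem pts 154 [ 0.5059 -0.2839  0.1981]
poise block edge 51 [0.4673 0.5326 0.5537]
```

```bash
python3 -m inch '[[0,[-0.4,0,0],[0,0,0]],[0,[-0.4,0,0],[0,0,0]],[0,[-0.2,0,0],[0,0,0]],[0,[-0.15,0,0],[0,0,0]],[0,[-0.1,0,0],[0,0,0]],[0,[-0.1,0,0],[0,0,0]],[0,[0,0,0],[0,0,0]],[0,[0,0,0],[0,0,0]]]'; python3 tilt.py; python3 -m inch '[[0,[0.4,0,0],[0,0,0]],[0,[0.6,0,0],[0,0,0]],[0,[0,0,0],[0,0,0]],[0,[0,0,0],[0,0,0]],[0,[0,0,0],[0,0,0]],[0,[0,0,0],[0,0,0]],[0,[0,0,0],[0,0,0]],[0,[0,0,0],[0,0,0]],[0,[0,0,0],[0,0,0]],[0,[0,0,0],[0,0,0]],[0,[0,0,0],[0,0,0]],[0,[0,0,0],[0,0,0]]]'; python3 tilt.py
```

```text
clock: 27.82
tool_pos: [0.5283, -0.2831, 0.1844]
orientation: [[-0.997, -0.074, -0.002], [-0.074, 0.997, 0.002], [0.002, 0.002, -1.0]]
wrist_force: [-1.6, 0.8, -0.6]
gripper_width: 0.0001
clock 27.875 score 0.968 du 0.12 dv -1.12 rise 2.42 mm  tilt -0.088 px/cm [ 0.0043 -4.6547]
tool [ 0.5283 -0.2831  0.1845] stem pts 159 [ 0.5197 -0.2828  0.1976]
poise block edge 55 [0.4675 0.5342 0.5559]
clock: 29.38
tool_pos: [0.5184, -0.2838, 0.1845]
orientation: [[-0.997, -0.074, -0.002], [-0.074, 0.997, 0.002], [0.002, 0.002, -1.0]]
wrist_force: [0.0, -0.4, -0.3]
gripper_width: -0.0001
clock 29.425 score 0.950 du 0.00 dv -1.75 rise 3.76 mm  tilt -0.070 px/cm [ 0.0043 -4.6547]
tool [ 0.5184 -0.2839  0.1845] stem pts 156 [ 0.5085 -0.284   0.1993]
poise block edge 53 [0.4666 0.5352 0.5576]
```

```bash
python3 -m inch '[[0,[-0.4,0,0],[0,0,0]],[0,[-0.4,0,0],[0,0,0]],[0,[-0.2,0,0],[0,0,0]],[0,[-0.15,0,0],[0,0,0]],[0,[-0.1,0,0],[0,0,0]],[0,[-0.05,0,0],[0,0,0]],[0,[0,0,0],[0,0,0]],[0,[0,0,0],[0,0,0]]]'; python3 tilt.py; python3 -m inch '[[0,[0.4,0,0],[0,0,0]],[0,[0.6,0,0],[0,0,0]],[0,[0,0,0],[0,0,0]],[0,[0,0,0],[0,0,0]],[0,[0,0,0],[0,0,0]],[0,[0,0,0],[0,0,0]],[0,[0,0,0],[0,0,0]],[0,[0,0,0],[0,0,0]],[0,[0,0,0],[0,0,0]],[0,[0,0,0],[0,0,0]]]'; python3 tilt.py
```

```text
clock: 30.42
tool_pos: [0.5313, -0.2829, 0.1844]
orientation: [[-0.997, -0.074, -0.002], [-0.074, 0.997, 0.002], [0.002, 0.002, -1.0]]
wrist_force: [-0.9, -0.5, 1.0]
gripper_width: -0.0001
clock 30.475 score 0.947 du 0.00 dv -2.00 rise 4.30 mm  tilt -0.063 px/cm [ 0.0043 -4.6547]
tool [ 0.5313 -0.2829  0.1845] stem pts 156 [ 0.5221 -0.2832  0.198 ]
poise block edge 52 [0.4662 0.5374 0.5566]
clock: 31.72
tool_pos: [0.5214, -0.2836, 0.1845]
orientation: [[-0.997, -0.074, -0.002], [-0.074, 0.997, 0.002], [0.002, 0.002, -1.0]]
wrist_force: [0.7, -0.1, 1.0]
gripper_width: 0.0
clock 31.775 score 0.927 du 0.00 dv -3.00 rise 6.45 mm  tilt -0.034 px/cm [ 0.0043 -4.6547]
tool [ 0.5214 -0.2836  0.1845] stem pts 157 [ 0.5119 -0.2837  0.1992]
poise block edge 45 [0.4669 0.5382 0.5596]
```

```bash
python3 -m inch '[[0,[-0.4,0,0],[0,0,0]],[0,[-0.4,0,0],[0,0,0]],[0,[-0.2,0,0],[0,0,0]],[0,[-0.15,0,0],[0,0,0]],[0,[-0.08,0,0],[0,0,0]],[0,[-0.04,0,0],[0,0,0]],[0,[0,0,0],[0,0,0]],[0,[0,0,0],[0,0,0]]]'; python3 tilt.py; python3 -m inch '[[0,[0.4,0,0],[0,0,0]],[0,[0.6,0,0],[0,0,0]],[0,[0,0,0],[0,0,0]],[0,[0,0,0],[0,0,0]],[0,[0,0,0],[0,0,0]],[0,[0,0,0],[0,0,0]],[0,[0,0,0],[0,0,0]],[0,[0,0,0],[0,0,0]],[0,[0,0,0],[0,0,0]],[0,[0,0,0],[0,0,0]]]'; python3 tilt.py
```

```text
clock: 32.78
tool_pos: [0.534, -0.2827, 0.1844]
orientation: [[-0.997, -0.074, -0.002], [-0.074, 0.997, 0.002], [0.002, 0.002, -1.0]]
wrist_force: [-0.4, 0.6, -0.5]
gripper_width: -0.0001
clock 32.825 score 0.926 du 0.00 dv -3.00 rise 6.45 mm  tilt -0.034 px/cm [ 0.0043 -4.6547]
tool [ 0.534  -0.2827  0.1844] stem pts 162 [ 0.5251 -0.2827  0.1985]
poise block edge 46 [0.4669 0.5386 0.5581]
clock: 34.08
tool_pos: [0.5241, -0.2834, 0.1845]
orientation: [[-0.997, -0.074, -0.002], [-0.074, 0.997, 0.002], [0.002, 0.002, -1.0]]
wrist_force: [0.3, 0.1, 0.4]
gripper_width: 0.0004
clock 34.125 score 0.911 du -0.12 dv -3.88 rise 8.32 mm  tilt -0.009 px/cm [ 0.0043 -4.6547]
tool [ 0.5241 -0.2834  0.1845] stem pts 157 [ 0.5145 -0.2837  0.1993]
poise block edge 40 [0.4673 0.541  0.5584]
```

Estimate −0.009 rad, untouched. Retreat and check independently with the top camera.

```bash
python3 -m inch '[[0,[0,0,-2],[0,0,0]],[0,[0,0,-4],[0,0,0]],[0,[0,0,-5],[0,0,0]],[0,[0,0,-5],[0,0,0]],[0,[4,0,0],[0,0,0]],[0,[5,0,0],[0,0,0]],[0,[5,0,0],[0,0,0]],[0,[5,0,0],[0,0,0]],[0,[2,0,0],[0,0,0]],[0,[0,0,0],[0,0,0]],[0,[0,0,0],[0,0,0]],[0,[0,0,0],[0,0,0]]]'; python3 tilt.py; python3 - <<'E'
from h import *
np.set_printoptions(precision=4,suppress=True)
g=grab("top");w=cloud(g)
b=w[158:200,284:296].reshape(-1,3);b=b[(b[:,2]>.14)&(b[:,2]<.165)];print(len(b),np.median(b,0),"tilt",-np.polyfit(b[:,0],b[:,2],1)[0])
f=grab("scene");W=cloud(f);W=W[(W[...,0]>.375)&(W[...,0]<.41)&(W[...,1]>-.32)&(W[...,1]<-.26)&(W[...,2]>.17)&(W[...,2]<.21)];print("tab top",W.mean(0),W.max(0))
cv2.imwrite("pics/end.png",np.hstack([cv2.resize(f["color"][180:330,260:400,::-1],(420,450),interpolation=cv2.INTER_CUBIC),cv2.resize(g["color"][130:330,220:390,::-1],(380,450),interpolation=cv2.INTER_CUBIC)]))
E
```

```text
clock: 35.62
tool_pos: [0.3157, -0.2992, 0.3451]
orientation: [[-0.997, -0.075, -0.002], [-0.075, 0.997, 0.002], [0.002, 0.002, -1.0]]
wrist_force: [0.1, 0.2, -0.4]
gripper_width: -0.0
clock 35.675 score 0.911 du -0.12 dv -3.88 rise 8.32 mm  tilt -0.009 px/cm [ 0.0043 -4.6547]
tool [ 0.3157 -0.2991  0.3449] stem pts 93 [ 0.5466 -0.2828  0.1859]
poise block edge 40 [0.4669 0.5407 0.5598]
158 [ 0.5885 -0.2784  0.1542] tilt 0.16056950484216315
tab top [ 0.3924 -0.2929  0.1868] [ 0.4014 -0.2831  0.2005]
```

View pics/end.png

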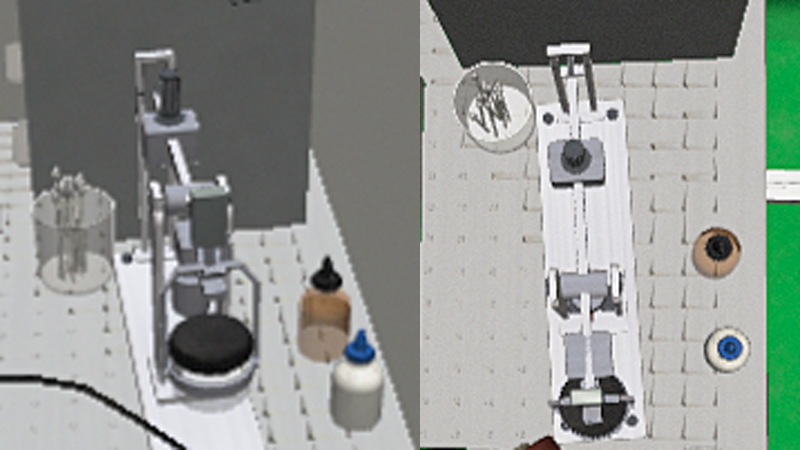

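The jar hangs straight with nothing touching the balance. My line fit's window overlapped the poise, though, so that tilt figure (0.16) is void. Refit on the bare beam.

```bash
python3 - <<'E'
from h import *
np.set_printoptions(precision=4,suppress=True)
def sel(w,x0,x1,h=.0025):
    yc=-.2909+(w[...,0]-.4263)*.075
    return w[(w[...,0]>x0)&(w[...,0]<x1)&(abs(w[...,1]-yc)<h)&(w[...,2]>.135)&(w[...,2]<.185)]
for src in ("top0",None):
    g=dict(np.load(src+".npz")) if src else grab("top"); w=cloud(g)
    for n,r in (("in",(.484,.492 if src else .533)),("out",(.535 if src else .568,.61)),("tip",(.612,.632)),("cw",(.41,.435))):
        p=sel(w,*r)
        print(src,n,len(p),np.median(p,0) if len(p) else "", -np.polyfit(p[:,0],p[:,2],1)[0] if len(p)>20 else "")
E
```

```text
top0 in 22 [ 0.4881 -0.2869  0.1549] 0.058070499785984935
top0 out 157 [ 0.5707 -0.2801  0.1442] 0.12438794180250647
top0 tip 24 [ 0.6188 -0.276   0.1783] -2.7473281511377183
top0 cw 58 [ 0.4218 -0.2911  0.1624] 0.131612280592185
None in 112 [ 0.5082 -0.285   0.1564] 0.007350086560051951
None out 87 [ 0.5877 -0.2783  0.1543] 0.03220740637019918
None tip 38 [ 0.619  -0.2761  0.1512] -0.802974295353398
None cw 59 [ 0.4212 -0.2909  0.1576] 0.027588361958359335
```

The bare beam suggests about +0.015 to +0.03, while the lid tracker said −0.009. I'll settle this disagreement by interpolating heights between the known stops, averaged over several frames.

```bash
python3 - <<'E'
from h import *
np.set_printoptions(precision=4,suppress=True)
def sel(w,x0,x1,h=.0025):
    yc=-.2909+(w[...,0]-.4263)*.075
    return w[(w[...,0]>x0)&(w[...,0]<x1)&(abs(w[...,1]-yc)<h)&(w[...,2]>.135)&(w[...,2]<.185)]
w0=cloud(dict(np.load("top0.npz")))
ws=[cloud(grab("top")) for _ in range(6)]
# beam top over same world span, +stop vs now; pivot at x .4675: dz = -(x-xp)*sin(tilt)
a=sel(w0,.570,.605);
for w in ws:
    b=sel(w,.570,.605);c=sel(w,.41,.435);c0=sel(w0,.41,.435)
    z0=np.polyval(np.polyfit(a[:,0],a[:,2],1),.588);z=np.polyval(np.polyfit(b[:,0],b[:,2],1),.588)
    print("out dz",z-z0,"tilt",.12-(z-z0)/.1205,"| cw",.12-(c0[:,2].mean()-c[:,2].mean())/.046, "| span",(c[:,2].mean()-np.median(sel(w,.5,.533)[:,2])-.0)/1)
E
```

```text
out dz 0.012342807277369139 tilt 0.01757006408822291 | cw 0.004449085468068631 | span 0.0013839728397105344
out dz 0.012197496910898165 tilt 0.018775959245658377 | cw 0.0058808829041759325 | span 0.0014104853959530095
out dz 0.012463355762158596 tilt 0.01656966172482492 | cw 0.01125844398289047 | span 0.002042314397189493
out dz 0.01246690573752951 tilt 0.016540201348302808 | cw 0.0022047922478871246 | span 0.0009820305689464681
out dz 0.012733705044491422 tilt 0.014326099215838814 | cw 0.01187520445949343 | span 0.0017770903341826905
out dz 0.012610884118321813 tilt 0.015345360013926848 | cw 0.004770488048012639 | span 0.0015668184040615318
```

All the estimates from the recheck lie between −0.009 and +0.019 rad and hold steady, well inside ±0.03. Handing in.

```bash
python3 -c "
from bench import robot
print(robot.finish_job(),robot.observe()['clock'])"
```

```text
the job is handed in; nothing more can be done
the job is handed in; nothing more can be done
```

The jar is hanging by its bail in the saddle's vee, and the beam floats close to level within the ±0.03 rad limit. I handed the job in at about 36 s of the 72 s allowed; no verdict was reported.

**What I did:** I gripped the jar by its tab and brought it in from beyond the load end. I then lowered the crossbar into the vee until the beam followed it down, and let go. I slid the poise out with light pushes from shut fingers, backing off to read the tilt after each one, then withdrew clear of the balance.

**Last checks:**
- **Jar:** it hangs upright and free. Its bail is centred on the saddle to within about 1–1.5 mm, by the camera.
- **Force and droppers:** wrist force stayed near noise level throughout. The droppers and tub look to be where they stood, but I judged that from the pictures and did not measure it.
- **Tilt readings disagreed a little:**

| Method | Tilt (rad) |
|---|---|
| Tracking the jar lid, scene camera | −0.009 |
| Counterweight height, top camera | +0.002 to +0.012 |
| Outer beam height, top camera (six frames, steady) | +0.014 to +0.019 |

- **Rough fits:** single-frame slope fits over short lengths of beam scattered more widely, from +0.007 to +0.032. The top one is just past the limit, but I trusted the averaged height readings instead.
- **Discarded reading:** one early fit of 0.16 was void because its window overlapped the poise, and I refitted it.

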